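Feed a slide magazine to the scanner and arm its laser

TASK

Push the white slide magazine off the level deck and down the sloped chute, under the bridge, until it rests fully home against the steel escapement stop at the bottom. Then lift the hinged cover of the switch box right up, flip the toggle beneath it over to its far (hinge-side) position, and close the cover completely. Leave the magazine at the stop and do not disturb the slide tray and the jar standing nearby.

Things in the scene. Friction and masses are not known exactly. Their poses are not given: they have to be found in the camera images.
- chute: Fixed steel feed chute, 320 mm long. Origin on the bench; x = downhill direction (level), y = left, z = up. Level deck, top at z = 60 mm, from x = -125 to -15 mm; then the floor slopes down 15 degrees towards +x. Channel 68 mm wide inside, 88 mm outside, side walls 15 mm above the floor. The stop is 135 mm down the slope from the crest; behind it a low white drive box, top z = 36 mm.
- crest (a point): Middle of the crest line of the chute, on the floor, where level deck meets slope (x = -15 mm, z = 60 mm in the chute's frame); axes as the chute.
- bridge (a point): Middle of the uphill lower edge of the grey bridge's roof, 19 mm down the slope from the crest and 66 mm square above the floor; x = down the slope, z = square to it. Roof 45 mm long, 108 mm wide, 14 mm thick, cheeks outside the walls. With the magazine home its rear face is 36 mm in under this edge: a vertical tool cannot follow, one leaning forward 30 to 40 degrees can.
- seat (a point): Middle of the face of the escapement stop (two steel fingers 30 mm high, 30 mm apart), on the chute floor. x = down the slope (15 degrees below level), y = left, z = square to the sloped floor.
- magazine: White slide magazine with a row of glass slides on top, 80 mm long (x) x 60 mm wide (y) x 40 mm high, 0.2 to 0.3 kg, loose. Both end faces are flat, 60 mm x 40 mm. Origin: centre of its underside, x = its length, pointing downhill. It starts on the level deck and does not slide on the slope by itself: it must be pushed all the way (about 1 to 4 N).
- nose (a point): Bottom middle of the magazine's front (downhill) face, 40 mm ahead of its origin; touches the seat point when home.
- switchbox: Fixed grey open-topped box 160 mm (x) x 110 mm (y) x 85 mm high, walls 5 mm, holding the toggle, closed by the hinged cover. Origin: centre of its underside; x = from the cover's lifting bar towards the hinge, z = up.
- cover (a joint): Angle of the cover, rad: 0 closed, 1.75 fully open (10 degrees past upright). Grey plate 160 x 112 x 6 mm hinged on the box's far (+x) top edge. The stiff hinge holds the cover wherever it is left; about 3 N at the bar moves it up, about 1 to 3 N moves it down.
- cover_hinge (a point): Middle of the cover's hinge axis: in the switchbox frame x = 80 mm, z = 85 mm; the axis runs along the box's y.
- cover_bar (a point): Middle of the cover's lifting bar: round steel bar of 12 mm diameter, 90 mm long along the box's y, carried by two 10 mm rods 45 mm either side, 50 mm in front of the box's front wall and 210 mm from the hinge axis (3 mm above it when closed, z = 88 mm). It can turn between finger pads that pinch it from above.
- toggle (a joint): Angle of the toggle, rad: 0 = off, leaning 0.45 rad to the lifting-bar side (-x of the box); 0.9 = on, leaning 0.45 rad to the hinge side. It starts near off (up to 0.12), and stays where it is left; about 2 N at its tip moves it.
- toggle_pivot (a point): Pivot of the toggle: in the switchbox frame x = 5 mm, z = 22 mm, axis along the box's y.
- toggle_tip (a point): Centre of the black ball (20 mm diameter) at the end of the toggle's 12 mm steel stem, 50 mm from the pivot; the ball's top stays below the box's rim (rim at z = 85 mm).
- slide_tray: Bystander: flat wooden slide tray 150 x 70 x 14 mm lying on the bench, origin under its centre.
- stain_jar: Bystander: small jar, 52 mm diameter, 85 mm high, origin under its centre.

How it is judged:
On the way, in this order (a step that is already met when the one before it is completed fails the run):
1. the magazine lies on the slope, home against the escapement stop, with the cover still closed (x of nose in the frame of seat above -0.004 m and z of nose in the frame of seat below 0.005 m and angle between the x axis of magazine and the x axis of seat, either way round below 0.12 rad and value of joint cover below 0.06 rad), for 0.2 s.
2. the cover is lifted right up, the toggle still off (value of joint cover above 1.25 rad and value of joint toggle below 0.3 rad), for 0.2 s.
3. the toggle is flipped over with the cover up (value of joint toggle above 0.72 rad and value of joint cover above 1 rad), for 0.2 s.
At the end, for the whole second after the job is handed in: The magazine is at rest on the sloped floor with its front face within 4 mm of the escapement stop (5 mm in height, 0.12 rad in direction), the toggle is at 0.72 rad or more, and the cover is closed to within 0.06 rad (all of step 1 and x of nose in the frame of seat below 0.004 m and z of nose in the frame of seat above -0.005 m and linear speed of magazine below 0.02 m/s and value of joint toggle above 0.72 rad); the robot touches nothing.
It fails at once if the slide tray is shifted by more than 30 mm (distance of slide_tray from where it was at the start of the episode above 0.03 m).
It fails at once if the jar is shifted by more than 30 mm or tipped (distance of stain_jar from where it was at the start of the episode above 0.03 m or angle between stain_jar's own z axis and vertical above 0.5 rad).
It also fails if it takes over 72 s, if anything falls off the work surface, if the arm or the gripper's body presses on something with over 40 N, if the wrist force passes 120 N, or if a joint passes its speed limit or range.

ROBOT

A 6-joint arm with a two-finger parallel gripper is mounted at the origin on the work surface. World frame = base frame: x ahead of the robot, y to its left, z up, the work surface at z = 0. Lengths are in m, angles in rad, forces in N, time in s.
With the tool pointing down it reaches from about 0.325 to 0.9 m from the base axis. Payload 3.5 kg.
Tool frame: the origin (TCP) lies between the finger pads; the fingertips stand 22 mm ahead of it and the grasp point (between the pads) lies 3 mm ahead of it (ctrl.tip_extent is the distance from the TCP to the fingertips, in m); z points along the fingers, y is the direction in which the jaws open and shut (so a half turn about z gives the same grasp; the last joint's range is limited). The gripper opens to 85 mm and grips with 20 to 120 N. Pads are 22 mm wide; open, the fingers measure 114 mm over their backs; the gripper's body (76 mm by 85 mm) begins 54 mm behind the grasp point. The pads swing forward as they close: fully open they stand 13 mm farther back than shut.
Start: joints at [-1.345, 0.276, -0.026, 1.268, 0, 1.467], TCP at [0.202, -0.592, 0.253] pointing down, gripper open.
Joint ranges: [-3.12, 3.12], [-0.85, 1.88], [-1.08, 1.24], [-1.95, 2.15], [-1.57, 1.53], [-3.14, 3.14]. Speed limits (rad/s): [2.57, 2.57, 3.14, 3.14, 3.14, 3.14].

INTERFACE

Orientations are given as a unit quaternion [x, y, z, w].
In Python, from bench import ctrl, jaws, kinematics, cams, order gives the robot as it stands. The module is installed in compiled form; this text tells all that it offers. Calls block until the motion is done:
- ctrl.movep(position, orientation): joint-space move of the TCP to a pose.
- ctrl.move_straight(position, attitude=None, feed=0.15, f_stop=None): straight line of the TCP; attitude=None keeps the orientation; feed is the mean speed in m/s. With f_stop (N) it stops when the force on the tool has changed by that much, and returns True; else False.
- ctrl.set_joints(angles): joint-space move.
- jaws.open_gripper() and jaws.close_gripper(f_grip=None): open the fingers fully, or close them until they stop; f_grip is the grip in N (None keeps the last).
- ctrl.dwell(seconds).
- kinematics.solve_ik(position, orientation): joint angles nearest the present ones, or None.
- ctrl.read_state(): the state.
- cams.get_image(name): name is "scene" or "top" or "wrist"; returns the picture (480x640x3 uint8, red, green, blue); there is no depth.
- cams.camera_model(name): a dict with "fx", "fy", "cx", "cy" (pixels), "xyz" and "orientation" of the camera in the world. Camera axes: x right, y down, z forward; pixel columns grow to the right and rows downward; lengths in m; the calibration is good to about 2 mm. A picture is of the moment at which its call begins: read the wrist's pose just before it. camera_model takes no time and is no camera call; for the wrist camera it gives the pose at the moment of the call.
A pose or a line that the arm cannot do raises ctrl.MotionError and nothing moves.
- order.close_job(): hands the job in, once; it reports no verdict.
The state is a dict: "time_s": time; "joint_positions": joint angles; "dq": joint speeds; "joint_torque": joint torques, N m; "tcp_pos": TCP position; "tool_rot": TCP orientation; "ft_force": force on the tool from outside, world axes, zero at the start; "torque": the same for the moment, N m; "gripper_width": finger opening in m.
Only numpy, scipy, OpenCV 4.12 (cv2) and the standard library are available. Lean on these libraries where they do the work, as an engineer would, in place of code of your own. Each camera call takes 0.05 s, during which the arm holds its last target. There are 200 camera calls.

## Working session

There is one attempt and no reset: what is moved stays moved. The work goes in short steps, each a Python script; the robot and the scene stay as the last script left them, time stands still between calls to the robot, and variables do not carry over. Pictures are saved under pics/ and viewed, about 8 in all and at most 12, crops included, and the job is handed in when it is done.

```bash
mkdir -p pics
python3 - <<'E'
from bench import ctrl,cams
import cv2,numpy as np
for n in("scene","top"):
    im=cams.get_image(n); cv2.imwrite(f"pics/{n}0.png",im[:,:,::-1]); print(n,cams.camera_model(n))
print(cams.camera_model("wrist"))
s=ctrl.read_state();print(s['time_s'],s['tool_rot'],ctrl.tip_extent,s['gripper_width'])
E
```

```text
scene {'fx': 489.1841893490744, 'fy': 489.1841893490744, 'cx': 316.54376640177884, 'cy': 237.20649023737982, 'xyz': array([ 1.08204182, -0.57014516,  0.59820928]), 'orientation': array([ 0.81432789,  0.33096084, -0.17822634, -0.4422334 ])}
top {'fx': 599.3606735242879, 'fy': 599.3606735242879, 'cx': 315.86655878244443, 'cy': 236.60238097347332, 'xyz': array([ 0.39410891, -0.00561166,  1.02756613]), 'orientation': array([ 0.70501853, -0.70307868,  0.07014741, -0.06089819])}
{'fx': 394.1504332278143, 'fy': 394.1504332278143, 'cx': 318.9758823872018, 'cy': 244.1156489864104, 'xyz': array([ 0.28029114, -0.56375807,  0.37226647]), 'orientation': array([ 0.80240328, -0.57383076, -0.09635904,  0.13259775])}
0.1 [ 9.86516483e-01  1.63658556e-01 -5.39433993e-05 -1.05012787e-03] 0.022 0.08550904443299473
```

View pics/top0.png

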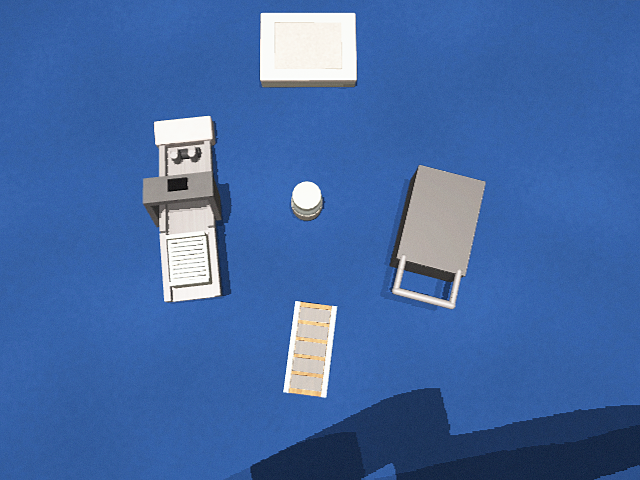

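View pics/scene0.png

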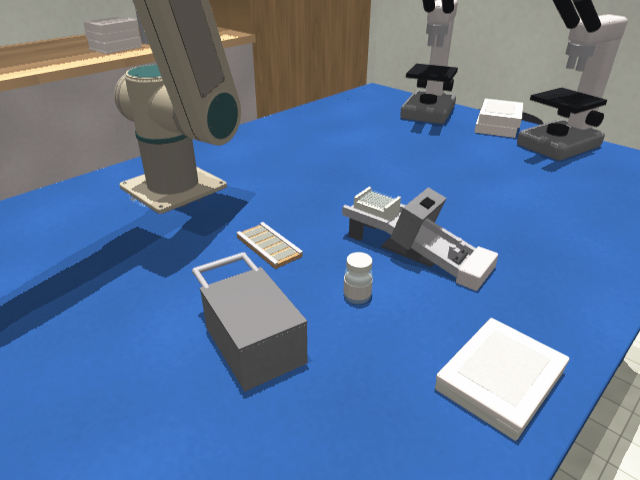

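Run:
```python
import cv2,numpy as np
t=cv2.imread("pics/top0.png")
a=t[105:315,130:240];b=t[150:320,380:500]
A=cv2.resize(a,None,fx=2.85,fy=2.85,interpolation=cv2.INTER_CUBIC);B=cv2.resize(b,None,fx=3.5,fy=3.5,interpolation=cv2.INTER_CUBIC)
o=np.zeros((600,800,3),np.uint8);o[:A.shape[0],:A.shape[1]]=A;o[:B.shape[0],350:350+B.shape[1]]=B
cv2.imwrite("pics/crop1.png",o)
```

```text
(no output)
```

View pics/crop1.png

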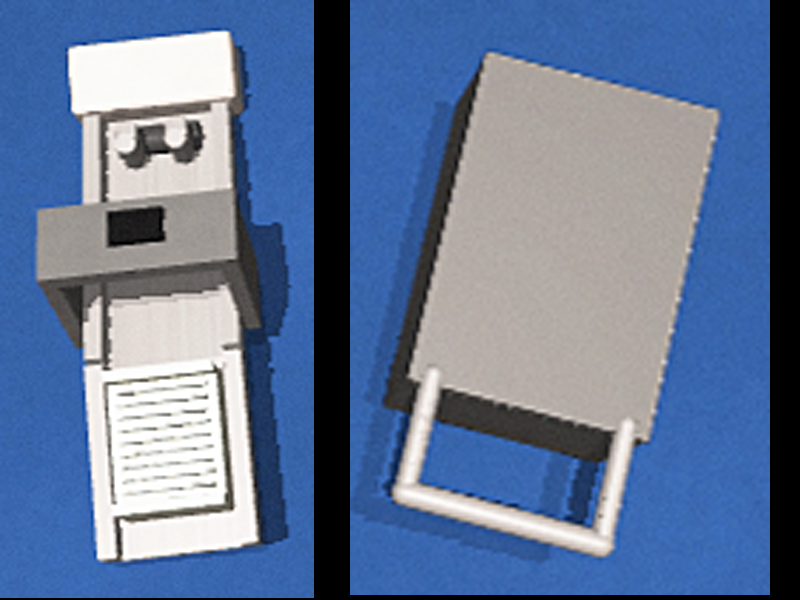

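```bash
cat > h.py <<'E'
import numpy as np,cv2
from scipy.spatial.transform import Rotation as R
from bench import ctrl,jaws,kinematics,cams,order
def ray(px,z,m):
    d=R.from_quat(m['orientation']).apply([(px[0]-m['cx'])/m['fx'],(px[1]-m['cy'])/m['fy'],1]); o=np.array(m['xyz'])
    return o+d*(z-o[2])/d[2]
def quat(xa,za): # tool x hint, tool z
    za=np.array(za)/np.linalg.norm(za); y=np.cross(za,xa); y/=np.linalg.norm(y)
    return R.from_matrix(np.c_[np.cross(y,za),y,za]).as_quat()
def st(): s=ctrl.read_state(); return s['time_s'],s['tcp_pos'].round(4) if hasattr(s['tcp_pos'],'round') else s['tcp_pos'],np.round(s['ft_force'],1),round(s['gripper_width'],4)
E
python3 - <<'E'
from h import *
m=cams.camera_model("top")
a=lambda u,v:(130+u/2.85,105+v/2.85); b=lambda u,v:(380+(u-350)/3.5,150+v/3.5)
P=lambda p,z:ray(p,z,m)[:2].round(4)
for n,p,z in [("rearL",a(98,560),.075),("crestL",a(83,362),.075),("rearR",a(260,543),.075),("crestR",a(242,346),.075),
 ("driveFL",a(68,46),.036),("driveFR",a(231,31),.036),("roofRL",a(38,281),.13),("roofRR",a(238,260),.13),("roofFL",a(38,211),.118),("roofFR",a(234,190),.118),
 ("magRL",a(115,518),.1),("magRR",a(228,507),.1),("magFL",a(105,372),.1),("magFR",a(217,363),.1)]: print(n,P(p,z))
c=[P(b(*q),.091) for q in [(485,52),(718,110),(648,440),(410,378)]]; print("cover",c)
h=(c[0]+c[1])/2;f=(c[2]+c[3])/2; print("hinge",h,"front",f,np.linalg.norm(h-f),np.linalg.norm(c[0]-c[1]),"yaw",np.arctan2(*(h-f)[::-1]),np.arctan2(-(c[1]-c[0])[0],(c[1]-c[0])[1])) 
e=[P(b(*q),.088) for q in [(403,493),(606,546)]]; print("bar",e,(e[0]+e[1])/2)
E
```

```text
rearL [0.4677 0.2212]
crestL [0.5795 0.235 ]
rearR [0.4774 0.1318]
crestR [0.5891 0.1455]
driveFL [0.7836 0.2637]
driveFR [0.794  0.1648]
roofRL [0.6131 0.2474]
roofRR [0.6253 0.1404]
roofFL [0.6556 0.253 ]
roofFR [0.6682 0.1459]
magRL [0.4885 0.2071]
magRR [0.4947 0.1462]
magFL [0.5691 0.2163]
magFR [0.5744 0.155 ]
cover [array([ 0.6897, -0.1851]), array([ 0.6623, -0.2926]), array([ 0.5082, -0.2532]), array([ 0.536 , -0.1465])]
hinge [ 0.676   -0.23885] front [ 0.5221  -0.19985] 0.1587646371204872 0.11093696408321263 yaw -0.24818671811596207 2.892022855253018
bar [array([ 0.4843, -0.1425]), array([ 0.4608, -0.233 ])] [ 0.47255 -0.18775]
```

```bash
cat >> h.py <<'E'
yaw=.113; D=np.array([np.cos(yaw),np.sin(yaw),0]); Z=np.array([0,0,1.]); C=np.array([.582,.1895,.06])
L=np.radians(38); tz=np.sin(L)*D-np.cos(L)*Z; Q=quat(np.cos(L)*D+np.sin(L)*Z,tz)
sx=np.cos(np.radians(15))*D-np.sin(np.radians(15))*Z; sn=np.cos(np.radians(15))*Z+np.sin(np.radians(15))*D
ext=ctrl.tip_extent
deck=lambda s,h: C+s*D+h*Z-ext*tz
slope=lambda s,h: C+s*sx+h*sn-ext*tz
E
python3 - <<'E'
from h import *
for p in [deck(-.112,.1),deck(-.112,.014),deck(-.005,.014),slope(.056,.014)]: print(p.round(3),kinematics.solve_ik(p,Q))
jaws.close_gripper(20); print(ctrl.tip_extent)
ctrl.movep(deck(-.112,.1),Q); print(st())
print(ctrl.move_straight(deck(-.112,.014),feed=.06,f_stop=5),st())
im=cams.get_image("scene"); cv2.imwrite("pics/s1.png",cv2.resize(im[150:320,280:520,::-1],None,fx=3.3,fy=3.3))
E
```

```text
[0.457 0.175 0.177] [ 0.29599627 -0.24127841 -0.90738578  0.24961584 -0.11227171 -2.99677895]
[0.457 0.175 0.091] [ 0.29599627 -0.05591405 -1.0135257  -0.04188844 -0.11227171 -2.99677895]
[0.564 0.187 0.091] [ 0.25067096  0.12379635 -0.82328292 -0.03490125 -0.08459207 -3.03284653]
[0.626 0.194 0.076] [ 0.23310189  0.24426131 -0.71282395 -0.0460097  -0.07383153 -3.04677853]
0.022
(4.5667, array([0.4576, 0.1752, 0.1775]), array([-0.5,  0.3,  1.2]), -0.0)
False (6.15, array([0.4577, 0.1755, 0.0919]), array([-0.3, -0.2,  0.4]), -0.0001)
```

View pics/s1.png

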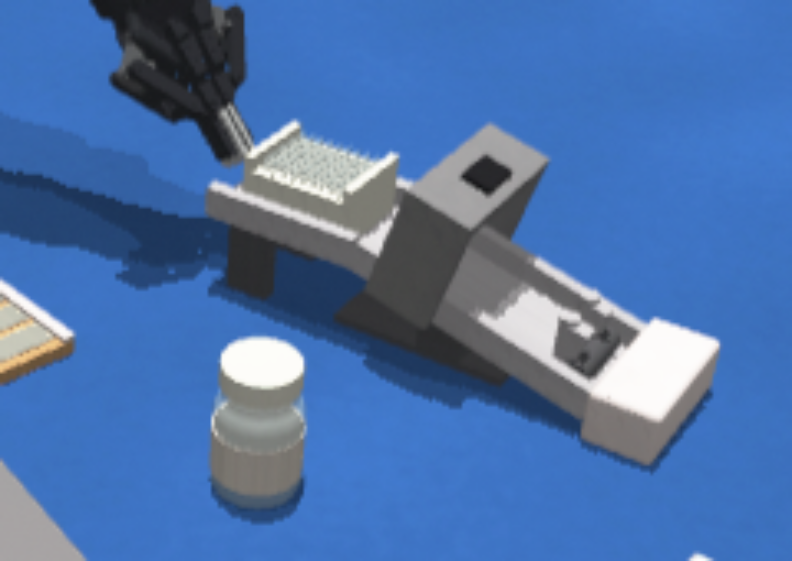

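The closed fingers, at about (235,155), stand just behind the magazine's rear face and above the deck. Next is the push.

Run:
```python
from h import *
print(ctrl.move_straight(deck(-.05,.014),feed=.05,f_stop=12),st())
print(ctrl.move_straight(deck(-.004,.014),feed=.05,f_stop=12),st())
print(ctrl.move_straight(slope(.035,.014),feed=.04,f_stop=12),st())
print(ctrl.move_straight(slope(.060,.014),feed=.015,f_stop=9),st())
s=ctrl.read_state(); print("s of tip",(np.array(s['tcp_pos'])-slope(0,0))@sx)
im=cams.get_image("scene"); cv2.imwrite("pics/s2.png",cv2.resize(im[150:320,280:520,::-1],None,fx=3.3,fy=3.3))
```

```text
False (7.5917, array([0.5191, 0.1824, 0.0916]), array([-0.6,  0.8, -0.8]), 0.0)
False (8.6583, array([0.5645, 0.1875, 0.0914]), array([-0.2, -0.3,  0.2]), -0.0002)
False (9.875, array([0.6059, 0.1922, 0.0821]), array([ 0.2, -0.6, -0.3]), -0.0002)
True (10.9167, array([0.6205, 0.1938, 0.0778]), array([-3.3, -0.2,  4.2]), 0.0002)
s of tip 0.05034208611385469
```

View pics/s2.png

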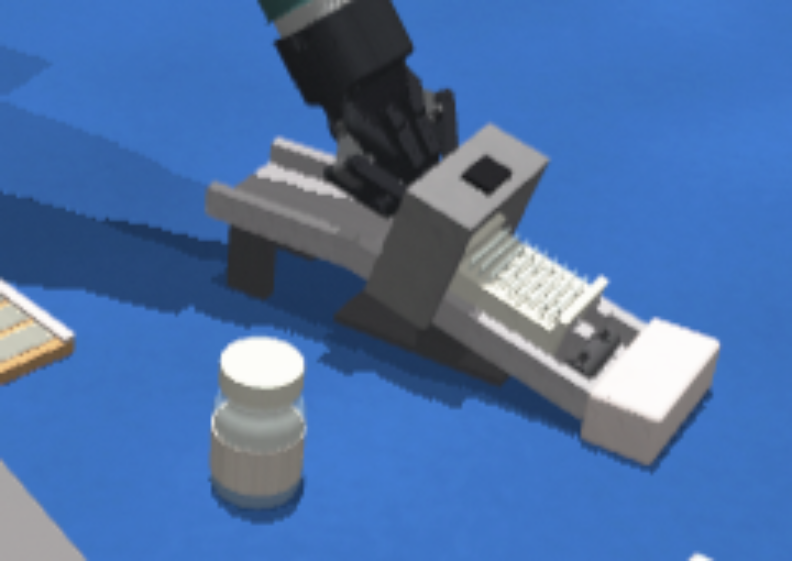

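Run:
```python
from h import *
f=lambda:( (np.array(ctrl.read_state()['tcp_pos'])-C+ext*tz)@np.c_[sx,sn]).round(4)
print(f()); ctrl.move_straight(slope(.042,.018),feed=.05); print(f(),st())
print(ctrl.move_straight(slope(.062,.018),feed=.015,f_stop=14),f(),st())
ctrl.dwell(.3);print(f(),st())
w=cams.get_image("wrist");t=cams.get_image("top"); s=cams.get_image("scene")
T=cv2.resize(t[110:220,130:240,::-1],(400,400),interpolation=cv2.INTER_CUBIC);S=cv2.resize(s[210:280,400:500,::-1],(400,280),interpolation=cv2.INTER_CUBIC)
o=np.zeros((400,800,3),np.uint8);o[:,:400]=T;o[:280,400:]=S;cv2.imwrite("pics/s3.png",o)
```

```text
[0.0502 0.0137]
[0.0418 0.0183] (11.3, array([0.6134, 0.1931, 0.0841]), array([ 0.4, -0.2,  0.9]), -0.0002)
True [0.0504 0.0178] (12.0333, array([0.6215, 0.1939, 0.0815]), array([-3.8, -0.6,  5. ]), -0.0001)
[0.0499 0.0161] (12.3333, array([0.6206, 0.1937, 0.08  ]), array([ 0.6, -0.1, -0. ]), 0.0)
```

View pics/s3.png

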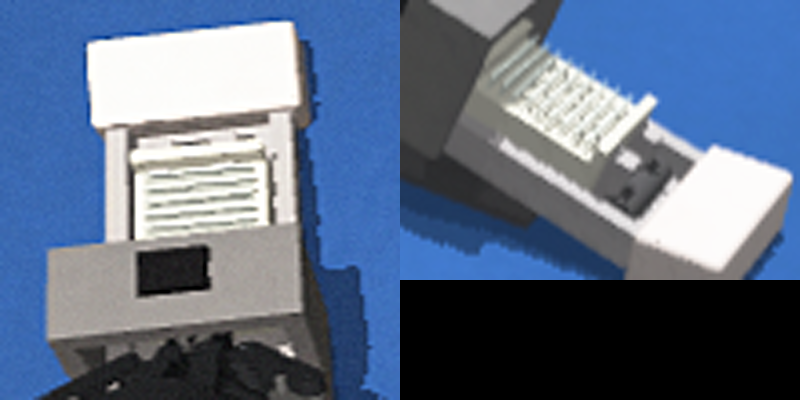

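Run:
```python
from h import *
m=cams.camera_model("top")
p=ray((130+197/3.636,110+150/3.636),.0637,m); print((p-C)@D)   # home => ~.1408
im=cv2.imread("pics/top0.png")
# stop finger bases / tops in start picture (crop1): tops approx (122,140),(178,130) at n=.03
for q in [(125,130),(178,122)]: print((ray((130+q[0]/2.85,105+q[1]/2.85),.06-.0349+.029,m)-C)@D, "finger top expected ~",.135*.966+.03*.259)
ctrl.move_straight(slope(.035,.02),feed=.08)
up=slope(-.06,.06); ctrl.move_straight(up,feed=.15); print(st())
ctrl.move_straight(up+.12*Z-.03*D,feed=.2)
# go to above the bar
h=np.array([.676,-.2388]);b=np.array([.4725,-.1878]); B=(h-b)/np.linalg.norm(h-b); print("box yaw",np.arctan2(B[1],B[0]))
By=np.array([-B[1],B[0],0]); 
for sg in(1,-1):
    q=quat(sg*By,[0,0,-1]); print(sg,q,kinematics.solve_ik([*b,.25],q),kinematics.solve_ik([*h,.33],q),kinematics.solve_ik([*b,.088],q))
t=cams.get_image("top");cv2.imwrite("pics/t4.png",cv2.resize(t[110:320,130:240,::-1],None,fx=2.85,fy=2.85,interpolation=cv2.INTER_CUBIC))
```

```text
0.13841041796328635
0.14485821934776136 finger top expected ~ 0.13818
0.14647124708849268 finger top expected ~ 0.13818
(13.6583, array([0.5268, 0.1833, 0.1509]), array([-0.1,  0.1, -0. ]), 0.0002)
box yaw -0.24555669774456665
1 [0.78838327 0.61518438 0.         0.        ] [-0.50551303  0.07164574 -0.27961937  1.21953121  0.          1.31084   ] [-0.42965878  0.42217824  0.33490077  1.48351886  0.          1.38669425] [-0.50551303  0.22158689 -0.47944558  0.86976385  0.          1.31084   ]
-1 [-0.61518438  0.78838327  0.          0.        ] [-0.50551303  0.07164574 -0.27961937  1.21953121  0.         -1.83075265] [-0.42965878  0.42217824  0.33490077  1.48351886  0.         -1.7548984 ] [-0.50551303  0.22158689 -0.47944558  0.86976385  0.         -1.83075265]
```

View pics/t4.png

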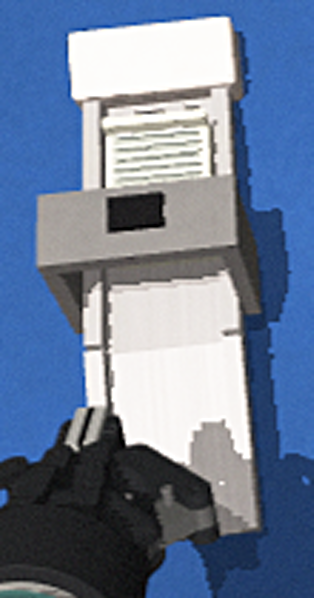

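Run:
```python
from h import *
ctrl.movep(C*[1,1,0]+.09*D+.21*Z,quat(-np.cross(D,Z),[0,0,-1]))
m=cams.camera_model("wrist"); w=cams.get_image("wrist"); print(st(),m['xyz'])
def proj(p):
    c=R.from_quat(m['orientation']).inv().apply(p-m['xyz']); return (m['fx']*c[0]/c[2]+m['cx'],m['fy']*c[1]/c[2]+m['cy'])
print("seat",proj(C+.135*sx),"±15 n30",[np.round(proj(C+.135*sx+.03*sn+y*np.cross(Z,D)),0) for y in(.015,-.015)])
cv2.imwrite("pics/w5.png",w[:,:,::-1])
```

```text
(18.3917, array([0.6714, 0.1997, 0.2102]), array([ 0.1, -0.9,  0.1]), -0.0002) [0.66157237 0.28297378 0.3301169 ]
seat (np.float64(369.828837736761), np.float64(220.16076732671112)) ±15 n30 [array([386., 211.]), array([384., 250.])]
```

View pics/w5.png

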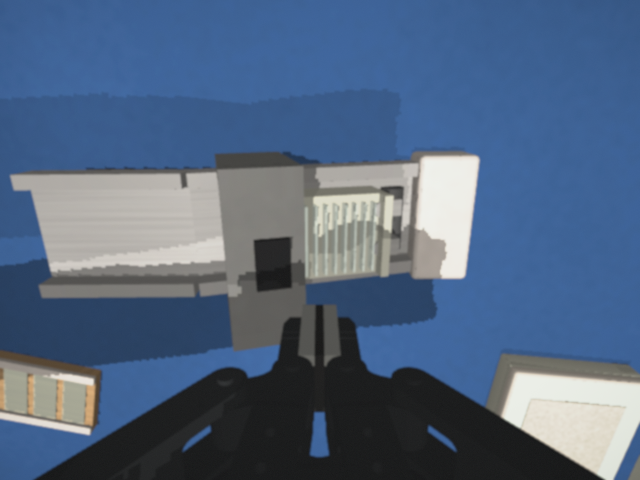

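```bash
cat >> h.py <<'E'
B=np.array([.9700,-.2431,0]); By=np.cross(Z,B)
H=np.array([.6762,-.2388,.085]); phi0=3/210
th=np.radians(35); bz=np.sin(th)*B-np.cos(th)*Z; QB=quat(By,bz)
bar=lambda a: H+.210*(-np.cos(a+phi0)*B+np.sin(a+phi0)*Z)
tcp=lambda a,back=0.: bar(a)-(.003+back)*bz
E
python3 - <<'E'
from h import *
for p in [tcp(0,.08),tcp(0),tcp(.8),tcp(1.5),tcp(1.5,.08)]: print(p.round(3),kinematics.solve_ik(p,QB))
jaws.open_gripper()
ctrl.movep(tcp(0,.10),QB); print(st())
m=cams.camera_model("wrist"); w=cams.get_image("wrist")
c=R.from_quat(m['orientation']).inv().apply([bar(0)+y*By for y in(.045,0,-.045)]-m['xyz'])
print("bar pred",[(m['fx']*q[0]/q[2]+m['cx'],m['fy']*q[1]/q[2]+m['cy']) for q in c])
cv2.imwrite("pics/w6.png",w[:,:,::-1])
E
```

```text
[ 0.426 -0.176  0.156] [-0.67471765 -0.2640842  -0.94209932  0.32580565  0.2409934   1.21216161]
[ 0.471 -0.187  0.09 ] [-0.61960276 -0.02927731 -0.94886686  0.07357208  0.21113899  1.25970236]
[ 0.535 -0.203  0.24 ] [-0.56121807 -0.14141892 -0.65140247  0.4735412   0.17901634  1.30940108]
[ 0.663 -0.235  0.297] [-0.4856407   0.05621277 -0.33793296  0.57938911  0.13681145  1.37289151]
[ 0.619 -0.224  0.363] [-0.50741363 -0.06352191 -0.31704889  0.72260103  0.1490331   1.35468657]
(20.8333, array([ 0.4165, -0.174 ,  0.1736]), array([-0.4, -0.7, -0.7]), 0.0854)
bar pred [(np.float64(316.90480803153764), np.float64(180.91902704276637)), (np.float64(316.97640380863584), np.float64(255.11663592634014)), (np.float64(317.0397642580976), np.float64(320.77964062286196))]
```

View pics/w6.png

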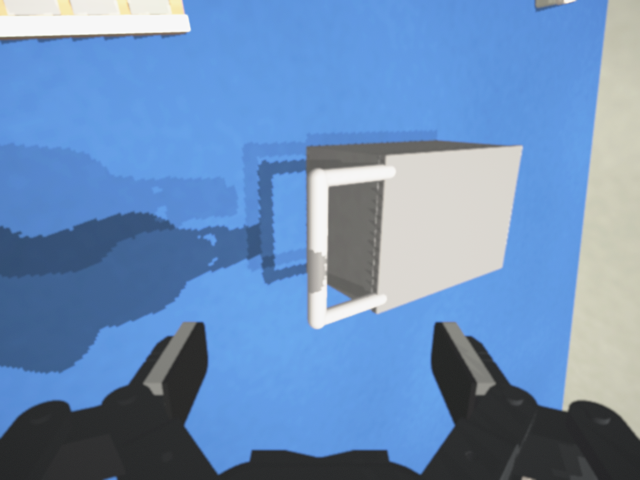

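The bar runs from (318,175) to (318,320) and matches the prediction (317,181 to 321). I'll grasp it and lift.

Run:
```python
from h import *
print(ctrl.move_straight(tcp(0),feed=.12,f_stop=10),st())
jaws.close_gripper(25); print(st())
for a in np.arange(.15,1.51,.15):
    r=ctrl.move_straight(tcp(a),feed=.12,f_stop=35); print(round(a,2),r,st()[1:])
    if r: break
print(st())
cv2.imwrite("pics/s7.png",cams.get_image("scene")[:,:,::-1])
```

```text
False (21.8667, array([ 0.4711, -0.1873,  0.0908]), array([-0.8,  0.1, -0.1]), 0.0858)
(22.5333, array([ 0.4712, -0.1875,  0.091 ]), array([-1.4,  0.2,  5.2]), 0.011)
0.15 False (array([ 0.4733, -0.188 ,  0.1215]), array([-0.7, -0.8, -0.4]), 0.0107)
0.3 False (array([ 0.4793, -0.1896,  0.1509]), array([-4.6, -0.3,  2.1]), 0.0108)
0.45 False (array([ 0.4898, -0.1922,  0.1793]), array([-12. ,   1. ,   5.7]), 0.0108)
0.6 False (array([ 0.5069, -0.1967,  0.2082]), array([-13.8,   1.9,  10.8]), 0.0105)
0.75 False (array([ 0.5282, -0.2022,  0.2342]), array([-7.4,  0.5,  7.6]), 0.011)
0.9 False (array([ 0.5511, -0.2081,  0.2552]), array([-5.3, -0.1,  7.6]), 0.0111)
1.05 False (array([ 0.5764, -0.2146,  0.2721]), array([-2.8, -2.9,  5.9]), 0.011)
1.2 False (array([ 0.6037, -0.2216,  0.2848]), array([-1.9, -4.8,  4.2]), 0.0104)
1.35 False (array([ 0.6326, -0.2289,  0.293 ]), array([-0.3, -5.6,  3.5]), 0.0112)
1.5 False (array([ 0.6627, -0.2367,  0.2968]), array([-1.7, -5.4,  3.4]), 0.0109)
(26.6167, array([ 0.6627, -0.2367,  0.2968]), array([-1.7, -5.4,  3.4]), 0.0109)
```

View pics/s7.png

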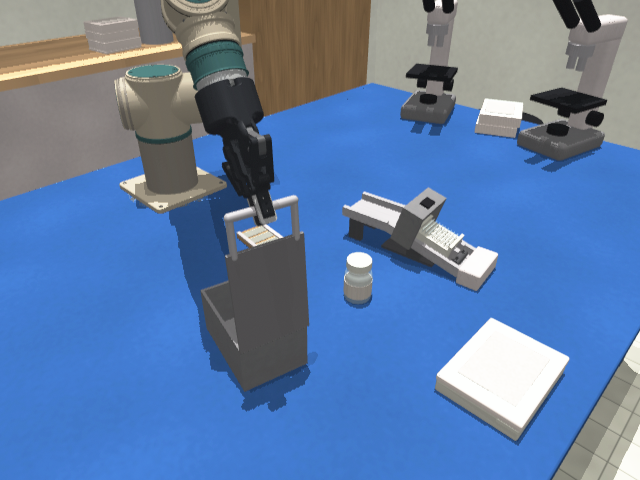

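```bash
cat >> h.py <<'E'
O=H-.08*B-.085*Z
tl=np.radians(10); gz=np.sin(tl)*B-np.cos(tl)*Z; QT=quat(-B,gz)
tip=lambda x,z: O+x*B+z*Z-ext*gz
E
python3 - <<'E'
from h import *
jaws.open_gripper(); print(st())
ctrl.move_straight(tcp(1.5,.08),feed=.2); ctrl.move_straight(tcp(1.5,.08)-.08*B,feed=.2)
jaws.close_gripper(20)
for p in [tip(-.048,.2),tip(-.048,.056),tip(.012,.056)]: print(kinematics.solve_ik(p,QT))
ctrl.movep(tip(-.048,.2),QT); print(st())
print(ctrl.move_straight(tip(-.048,.056),feed=.1,f_stop=6),st())
print(ctrl.move_straight(tip(-.005,.056),feed=.04,f_stop=15),st())
print(ctrl.move_straight(tip(.012,.056),feed=.02,f_stop=8),st())
print("tip x in box",(np.array(ctrl.read_state()['tcp_pos'])+ext*gz-O)@B)
E
```

```text
(27.375, array([ 0.6631, -0.2354,  0.2972]), array([-0.1,  0.9,  0.6]), 0.0854)
[-0.49033422  0.11898482 -0.30066206  0.98171869  0.04209368 -0.24119841]
[-0.49033422  0.26400452 -0.46414877  0.67321227  0.04209368 -0.24119841]
[-0.46589111  0.3552124  -0.33307994  0.71210837  0.03796023 -0.217088  ]
(30.625, array([ 0.5485, -0.2069,  0.222 ]), array([0.2, 0.2, 1. ]), -0.0001)
False (32.2167, array([ 0.549 , -0.2071,  0.0785]), array([ 0.4, -1. , -0.7]), 0.0)
False (33.4417, array([ 0.5904, -0.2173,  0.0778]), array([ 0.2, -0.1, -0. ]), 0.0)
True (34.1583, array([ 0.6022, -0.22  ,  0.0764]), array([-1.7,  0.5,  2. ]), 0.0002)
tip x in box 0.007454972585208287
```

Run:
```python
from h import *
ctrl.move_straight(tip(-.005,.056),feed=.1); ctrl.move_straight(tip(-.005,.13),feed=.15); ctrl.move_straight(tip(-.07,.23),feed=.2)
m=cams.camera_model("wrist"); w=cams.get_image("wrist"); print(st())
for a in(0,.72,.9):
    p=O+.005*B+.022*Z+.05*(np.sin(a-.45)*B+np.cos(a-.45)*Z); c=R.from_quat(m['orientation']).inv().apply(p-m['xyz']); print(a,m['fx']*c[0]/c[2]+m['cx'],m['fy']*c[1]/c[2]+m['cy'])
cv2.imwrite("pics/w8.png",w[:,:,::-1])
```

```text
(35.8583, array([ 0.5265, -0.2011,  0.2498]), array([-0.3,  0.1, -0.2]), 0.0)
0 318.11863801757517 249.52428561128153
0.72 318.1804398950237 286.5148507199783
0.9 318.19521294618966 292.35210893811984
```

View pics/w8.png

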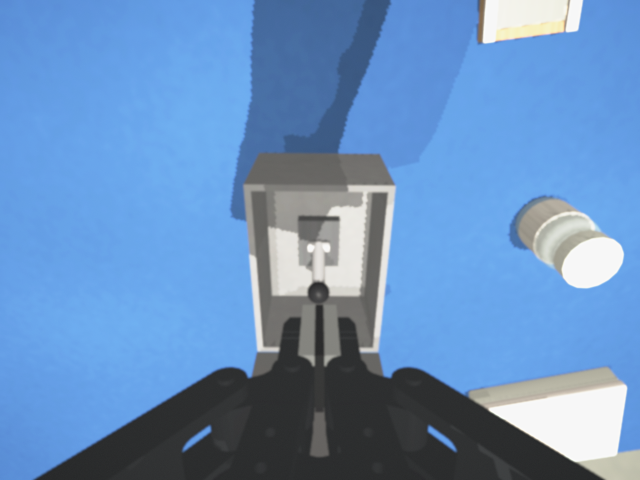

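The ball is at (318,293), which is where the fully-on position (0.9) was predicted. I'll re-grasp the bar and close the cover.

Run:
```python
from h import *
jaws.open_gripper()
ctrl.movep(tcp(1.5,.08)-.08*B,QB); ctrl.move_straight(tcp(1.5,.08),feed=.2)
print(ctrl.move_straight(tcp(1.5),feed=.1,f_stop=10),st())
jaws.close_gripper(25); print(st())
for a in np.arange(1.35,-.01,-.15):
    r=ctrl.move_straight(tcp(a),feed=.12,f_stop=35)
    if r: print("stop",a); break
print(st())
print(ctrl.move_straight(tcp(-.025),feed=.02,f_stop=12),st())
jaws.open_gripper(); print(st())
ctrl.move_straight(tcp(0,.1),feed=.15); print(st())
m=cams.camera_model("wrist"); w=cams.get_image("wrist");s=cams.get_image("scene")
c=R.from_quat(m['orientation']).inv().apply([bar(0)+y*By for y in(.045,-.045)]-m['xyz']); print([(m['fx']*q[0]/q[2]+m['cx'],m['fy']*q[1]/q[2]+m['cy']) for q in c])
o=np.zeros((600,800,3),np.uint8);o[:300,:400]=cv2.resize(w[:,:,::-1],(400,300));S=cv2.resize(s[180:400,180:520,::-1],(800,518))
o[:300,400:]=cv2.resize(s[195:285,350:470,::-1][:, :120],(400,300));o[300:,:400]=cv2.resize(s[230:400,180:400,::-1],(400,300));o[300:,400:]=cv2.resize(s[:,:,::-1],(400,300))
cv2.imwrite("pics/fin.png",o)
```

```text
False (39.5333, array([ 0.6632, -0.2356,  0.2979]), array([ 0.2, -0.4,  0.3]), 0.0853)
(40.2, array([ 0.663 , -0.2355,  0.2972]), array([-1.6,  0.4,  1.6]), 0.0108)
(44.2833, array([ 0.4717, -0.1871,  0.0905]), array([ 3.6,  4.8, -2.1]), 0.0113)
True (44.4917, array([ 0.472 , -0.1872,  0.09  ]), array([-4.8,  1.5,  7.8]), 0.0111)
(45.2, array([ 0.4701, -0.1845,  0.0879]), array([-0.8, -0.1,  0.7]), 0.0854)
(46.025, array([ 0.4151, -0.1733,  0.172 ]), array([ 0.3,  0.8, -0.3]), 0.0853)
[(np.float64(321.2453302285688), np.float64(182.7416545369174)), (np.float64(321.06241081767536), np.float64(322.7778447579748))]
```

View pics/fin.png

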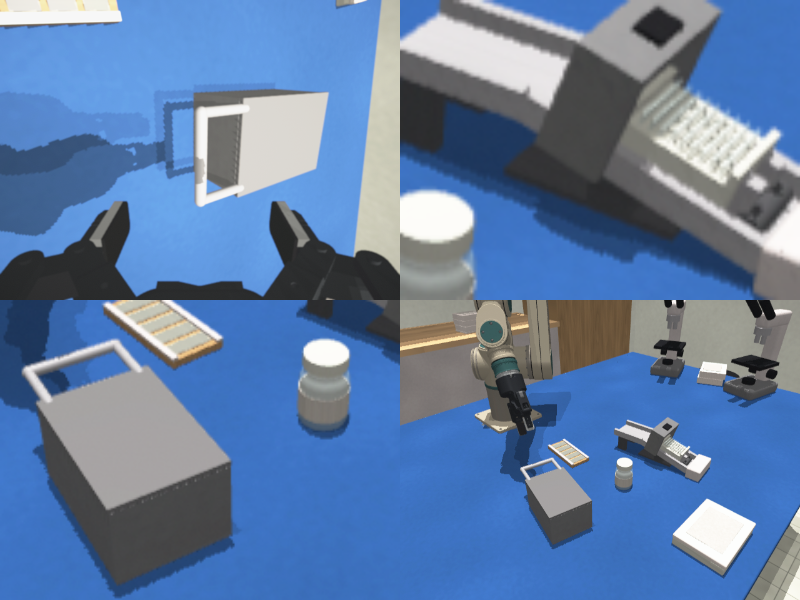

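The last picture shows the cover flush and closed. The bar is at about (322,180 to 325), against (321,183 to 323) predicted for closed. The magazine sits at the stop, and the tray and jar look untouched.

```bash
python3 -c "
from bench import order;order.close_job()"
```

```text
the job is handed in; nothing more can be done
```

The job is handed in at about 46 s of robot time (limit 72 s); no verdict is reported.

- **Magazine:** I pushed it down the chute with the closed fingers leaning 38° forward. It stopped hard at the same place twice, at 9 N and then 14 N. That puts its front face about 1.5 mm from where I reckoned the stop to be. Two camera checks on the front edge disagreed by a few mm: the top view put it 2.4 mm short, the wrist view slightly past. Both are about the camera calibration error, and the close-ups show it right against the stop fingers.
- **Cover and toggle:** I lifted the cover to about 1.5 rad and pushed the toggle over. The ball then appeared at pixel row 293, against 292 predicted for fully on (0.9 rad).
- **Closing:** I brought the cover back down by its bar until it met a 12 N stop at the closed height, then let go. The last pictures show it flush.
- **At hand-in:** The gripper was clear of everything. The slide tray and jar look unmoved, judged by eye only; I did not measure their positions.

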